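# Show the helper what to wash

## Robot

A 6-joint arm with a two-finger parallel gripper is mounted at the origin on a cart in front of the work surface, level with it; the furniture and walls round the work are solid. World frame = base frame: x ahead of the robot, y to its left, z up, the work surface at z = 0. Lengths are in mm, angles in rad, forces in N, time in s.
With the tool pointing down it reaches from about 275 to 750 mm from the base axis. Payload 10.2 kg.
Tool frame: the origin (TCP) lies between the finger pads; the fingertips stand 17 mm ahead of it and the grasp point (between the pads) lies 2 mm behind it (tips_ahead is the distance from the TCP to the fingertips, in mm); z points along the fingers, y is the line along which they close (so a half turn about z gives the same grasp; the last joint's range is limited). The gripper opens to 85 mm and grips with 20 to 120 N. Pads are 22 mm wide; open, the fingers measure 114 mm over their backs; the gripper's body (76 mm by 85 mm) begins 54 mm behind the grasp point. The pads swing forward as they close: fully open they stand 13 mm farther back than shut.
Start: joints at [0.954, 0.313, 1.498, -0, 1.331, -0.223], TCP at [201.456, 484.816, 248.294] pointing down, gripper open.
Joint ranges: [-2.94, 2.94], [-0.97, 2.17], [0.19, 2.56], [-1.23, 4.37], [0.02, 3.11], [-2.88, 2.88]. Speed limits (rad/s): [2.39, 2.39, 3.01, 3.14, 3.14, 3.14].

## Interface

Orientations are given as a unit quaternion [w, x, y, z].
In Python, from rig import sense, capture, finish_job, boxes_of, tips_ahead gives the robot as it stands.
- The arm moves only by the tool drive_tool, never from a script. Its argument "commands" is text: rows parted by semicolons, each of 7 numbers parted by spaces: the shift along the world's x, y, z in units of 0.1 m (1.0 is 0.1 m), then the turn, a rotation vector about the world's x, y, z in units of pi/4 rad (1.0 is pi/4 rad), then the opening in per cent of the stroke, from 0 (shut) to 100 (fully open). A call has 1 to 20 rows; each row shifts and turns the commanded pose from where the row before left it; what a row does not reach is not made up. A row lasts 1/12 s, in which the tool goes at most 41.7 mm and 7.16 degrees, less where a joint would pass 70% of its speed; a pose out of reach is approached as far as the arm can. A call with a number of a shift or a turn outside -1 to 1 is refused whole. A call with a gripper value outside its range is refused whole. The fingers move at their own pace and stop on an object; "force" is the grip in N (left out, the last holds). Time passes only in rows, so rows that do not move let the fingers close. It gives the time, the measured TCP pose, the force, the opening and the grip force at its end, in the units of the state.
- sense(): the state, without advancing time (a new reading comes with each control period).
- capture(name): name is "scene" or "side" or "wrist"; returns a dict with "pixels" (384x512x3 uint8, blue, green, red), "fov_y" (degrees; the focal length in pixels is half the picture's height over the tangent of half this angle, whatever the lens; pixels are square), "cx", "cy" (the principal point, pixels), "position" and "attitude" of the camera in the world; the wrist camera has in their place "tool_from_camera" (4x4, takes a point from camera to tool coordinates, whose origin is the TCP and whose axes are the flange's). Camera axes: x right, y down, z forward; pixel columns grow to the right and rows downward; lengths in mm; the calibration is good to about 2 mm. The wrist camera is an equidistant fisheye: a pixel r from the principal point sees the ray r / f radians off the axis. A picture is of the moment at which its call begins: read the wrist's pose just before it. There is no depth.
- finish_job(): hands the job in; it is judged then, once.
Trained networks look in a picture, given as the dict that the camera call returned (one of the last four; its "shot" number tells which), for a name from the list of things; names that differ only in an ending like _2 or _b are one class to them, and where a whole thing is asked for, a point or a joint stands for the part that bears it (a point fixed in the world has none). Each returns a list of dicts, best first, with "confidence" (0 to 1); they miss things now and then, are a little off and sometimes report something else, mostly with a low value. They report only what shows in the picture. A call takes as long as a camera call.
- boxes_of(picture, name): "position" ([column, row] in pixels, amid what is visible of it).
The state is a dict: "time_s": time; "joints": joint angles; "dq": joint speeds; "tau": joint torques, N m; "eef_pos": TCP position; "ee_rot": TCP orientation; "force": force on the tool from outside, world axes, zero at the start; "wrist_torque": the same for the moment, N m; "grip_width": opening from 0.0 (shut) to 1.0 (fully open); "grip_force": force on a finger pad.
Only numpy, scipy, OpenCV 4.12 (cv2) and the standard library are available. Lean on these libraries where they do the work, as an engineer would, in place of code of your own. Each camera call takes 0.05 s, during which the arm holds its last target. There are 200 camera calls.

## Task

Show the kitchen helper what to wash and with what, by pointing from above with the fingertips: first at the shortest of the three steel tumblers, then at the empty one of the two small steel bowls, and last at the tip of the dish-soap bottle's cap. Each time bring the fingertips a few centimetres above the middle of the thing's top and stay there for two full seconds. Touch and move nothing, pass well above the other tumblers and the full bowl so that you do not seem to point at them, and at the end draw the hand well away from all six things.

Things in the scene. Friction and masses are not known exactly. Their poses are not given: they have to be found in the camera images.
- tumbler_short_top (a point): the shortest of three plain steel tumblers, 74 mm tall, mouth 65 mm wide, standing upright on the worktop; this point is the centre of its open mouth, level with the rim; axis z up
- tumbler_tall_1_top (a point): a taller plain steel tumbler, 92 mm tall, mouth 68 mm wide, standing upright on the worktop; point: centre of its mouth, level with the rim; axis z up
- tumbler_tall_2_top (a point): another taller plain steel tumbler, 90 mm tall, mouth 65 mm wide, standing upright on the worktop; point: centre of its mouth, level with the rim; axis z up
- bowl_empty_top (a point): the empty one of two small round steel bowls: bare steel inside, 36 mm tall, 92 mm wide, standing upright on the worktop; point: centre of its mouth, level with the rim; axis z up. The tumblers and the bowls stand in any order in the middle and right of the worktop, at least 90 mm from one another's centres
- bowl_full_top (a point): the other small round steel bowl, with brownish yellow food in it, 38 mm tall, 88 mm wide, standing upright on the worktop; point: centre of its mouth, level with the rim; axis z up
- soap_bottle_top (a point): dish-soap bottle, 226 mm tall, body 49 x 81 mm, tapering to a narrow cap; it stands upright alone at the left of the worktop; point: the tip of its cap; axis z up
- lemon: lemon, 83 x 58 x 58 mm, lying at the right; leave alone; origin under its middle, on the worktop
- spice_jar: spice jar with a dark cap, 41 mm wide, 105 mm tall, at the right; leave alone; origin under its middle, on the worktop
- tea_cup: tea cup with a handle, 96 x 122 mm, 56 mm tall, at the far right; leave alone; origin under its middle, on the worktop

How it is judged:
By the outcome, as a careful person would: the job done as asked, in the order asked, and still so for the second after the job is handed in, with the robot touching nothing.
It also fails if it takes over 59 s, if anything falls off the work surface, if the arm or the gripper's body presses on something with over 40 N, if the wrist force passes 120 N, or if a joint passes its speed limit or range.

## Working session

There is one attempt and no reset: what is moved stays moved. The work goes in short steps, Python scripts to look and compute and a tool call to move; the robot and the scene stay as the last step left them, time stands still between calls to the robot, and variables do not carry over. Pictures are saved under pics/ and viewed, at most 10 in all, crops included, and the job is handed in when it is done.

Besides the shell and the picture viewer there is one more tool, called in YAML: its name, and indented under it one key for each argument. drive_tool: Moves the arm, as the interface text tells. Shifts and turns lie within -1 to 1; 1 stands for 0.1 m of shift or pi/4 rad of turn. Its arguments: {"type":"object","properties":{"commands":{"type":"string"},"force":{"type":"number"}},"required":["commands"]}

```bash
mkdir -p pics; cat > h.py <<'E'
import numpy as np,cv2
from scipy.spatial.transform import Rotation as R
from rig import *
def rot(a):
    a=np.array(a,float)
    return a[:3,:3] if a.ndim==2 else R.from_quat(a[[1,2,3,0]]).as_matrix()
def f(p): return 192/np.tan(np.radians(p["fov_y"])/2)
def ray(p,uv):
    d=np.array([(uv[0]-p["cx"])/f(p),(uv[1]-p["cy"])/f(p),1]); return np.array(p["position"],float),rot(p["attitude"])@d
def at_z(p,uv,z):
    o,d=ray(p,uv); return o+d*(z-o[2])/d[2]
def proj(p,X):
    c=rot(p["attitude"]).T@(np.array(X,float)-p["position"]); return c[:2]/c[2]*f(p)+[p["cx"],p["cy"]]
E
python3 - <<'E'
from h import *
s=sense();print(s["time_s"],s["eef_pos"],s["ee_rot"],tips_ahead)
N=["tumbler_short_top","tumbler_tall_1_top","bowl_empty_top","bowl_full_top","soap_bottle_top"]
for c in("scene","side"):
    p=capture(c);cv2.imwrite(f"pics/{c}0.png",cv2.resize(p["pixels"],(800,600),interpolation=cv2.INTER_CUBIC))
    print(c,{k:p[k] for k in p if k!="pixels"})
    for n in N:print(n,[(np.round(b["position"]).tolist(),round(b["confidence"],2)) for b in boxes_of(p,n)[:5]])
E
```

```text
0.0 [201.3166747  484.59808401 247.73421489] [-2.64256400e-04  1.95631724e-01  9.80677213e-01 -6.02062879e-04] 17.0
scene {'fov_y': 54.27424132630047, 'cx': 252.79397251402256, 'cy': 192.34792103280742, 'position': array([  520.83482151, -1060.49482101,   987.51953513]), 'attitude': array([-0.41231245,  0.91101159,  0.00396783,  0.0063708 ]), 'shot': 1}
tumbler_short_top [([271.0, 214.0], 0.84)]
tumbler_tall_1_top [([226.0, 209.0], 0.97)]
bowl_empty_top [([225.0, 255.0], 0.61)]
bowl_full_top []
soap_bottle_top [([259.0, 244.0], 0.2)]
side {'fov_y': 49.10492372879028, 'cx': 258.2359881930598, 'cy': 190.5402913447613, 'position': array([ 908.98861214,  691.41267938, 1475.18658079]), 'attitude': array([-0.06565381,  0.19405411,  0.93529452, -0.28854245]), 'shot': 2}
tumbler_short_top [([248.0, 218.0], 0.64)]
tumbler_tall_1_top [([281.0, 202.0], 0.83)]
bowl_empty_top [([264.0, 172.0], 0.74)]
bowl_full_top [([264.0, 252.0], 0.66), ([289.0, 301.0], 0.16)]
soap_bottle_top [([289.0, 298.0], 0.7)]
```

View pics/scene0.png

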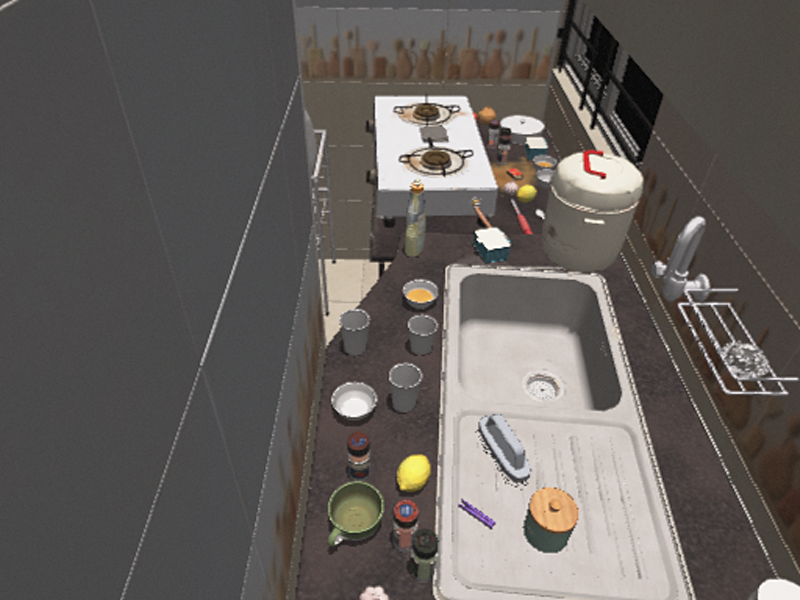

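View pics/side0.png

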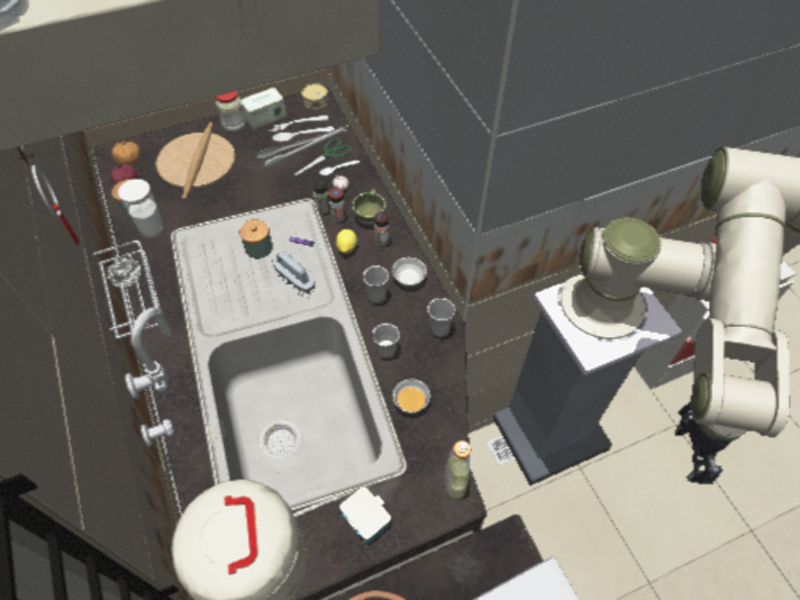

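The scene view (800x600) shows tumblers at (355,332), (422,334) and (405,387), the empty bowl at (354,401), the full bowl at (420,293), and the soap cap at (416,185). The side view shows the tumblers at (441,318), (386,341) and (375,285), the empty bowl at (409,272), the full bowl at (411,397), and the cap at (461,446). Next I'll zoom in on the rims.

```bash
python3 - <<'E'
from h import *
a=capture("scene");b=capture("side")
def crop(p,x,y,w,h,k): return cv2.resize(p["pixels"][y:y+h,x:x+w],None,fx=k,fy=k,interpolation=cv2.INTER_CUBIC)
cv2.imwrite("pics/sc.png",crop(a,200,170,100,100,6)); cv2.imwrite("pics/si.png",crop(b,215,155,100,75+25,6))
k=512/800
P={"A":((355,315),(441,305),90),"B":((422,320),(386,330),74),"C":((405,368),(375,270),90),"BE":((354,397),(409,268),36),"BF":((420,288),(411,395),38),"S":((416,183),(461,446),226),"corner":((300,590),(470,300),0)}
for n,(u,v,z) in P.items():
    u=np.array(u)*k;v=np.array(v)*k
    print(n,at_z(a,u,z).round(),at_z(b,v,z).round())
# near edge of worktop / table in side view
for e in((482,520),(465,350),(345,85)):print("edge",e,at_z(b,np.array(e)*k,0).round())
E
```

```text
A [442. -90.  90.] [ 436. -114.   90.]
B [594. -87.  74.] [ 590. -110.   74.]
C [ 553. -248.   90.] [ 548. -283.   90.]
BE [ 449. -282.   36.] [ 446. -290.   36.]
BF [596.  70.  38.] [597.  63.  38.]
S [583. 263. 226.] [592. 287. 226.]
corner [ 380. -655.    0.] [ 326. -150.    0.]
edge (482, 520) [568. 387.   0.]
edge (465, 350) [409. -16.   0.]
edge (345, 85) [  316. -1135.     0.]
```

View pics/sc.png

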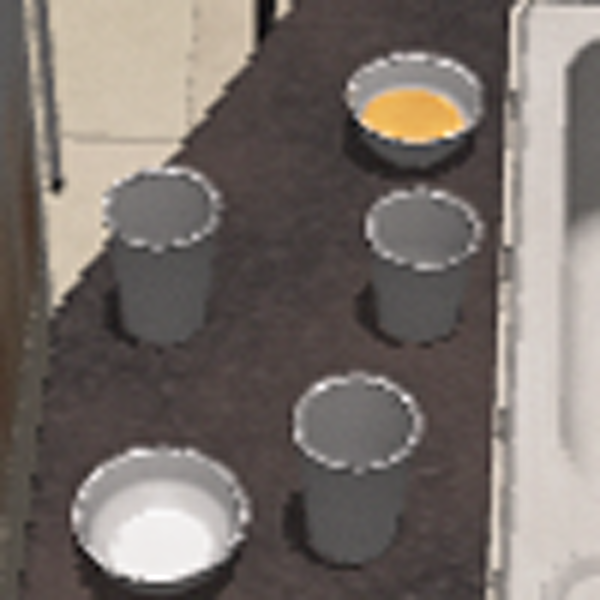

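View pics/si.png

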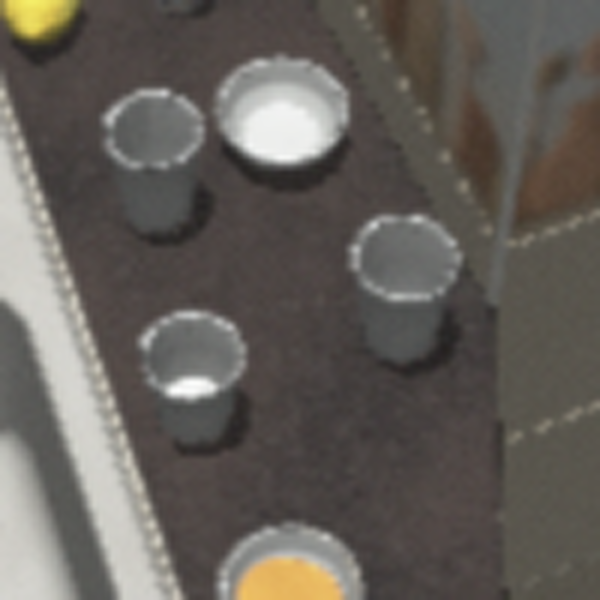

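```bash
cat > tri.py <<'E'
from h import *
a=capture("scene");b=capture("side")
def tri(u,v):
    o1,d1=ray(a,u);o2,d2=ray(b,v)
    s=np.linalg.lstsq(np.c_[d1,-d2],o2-o1,rcond=None)[0]
    p,q=o1+s[0]*d1,o2+s[1]*d2
    return ((p+q)/2).round(1),np.linalg.norm(p-q).round(1)
ca=lambda U:(np.array(U)+.5)/6-.5+[200,170]
cb=lambda U:(np.array(U)+.5)/6-.5+[215,155]
for n,u,v,z in[("A",(162,207),(405,257),91),("B",(424,228),(194,355),74),("C",(358,422),(154,129),91),("BE",(161,515),(283,110),36),("BF",(415,98),(290,578),38)]:
    print(n,tri(ca(u),cb(v)),at_z(a,ca(u),z).round(1),at_z(b,cb(v),z).round(1))
k=512/800
print("S",tri(np.array((416.5,183))*k,np.array((461,446))*k))
for e in((495,300),(495,240),(330,5)):print("wall side",e,at_z(b,cb(e),0).round())
for e in((20,600),(50,310),(275,20)):print("scene",e,at_z(a,ca(e),0).round())
# wall edge rising, side picture: from (470,300) up to (515,0)
for z in(0,200,400,800):print(z,[proj(b,(x,y,z)).round()/k for x,y in((400,-100),(380,-100),(360,-130))],[proj(a,(x,y,z)).round()/k for x,y in((400,-100),(380,-100),(360,-130))])
E
python3 tri.py
```

```text
A (array([ 441.1, -104.1,   91.2]), np.float64(1.0)) [ 440.6 -103.7   91. ] [ 441.6 -104.2   91. ]
B (array([594.3, -99.8,  72.9]), np.float64(0.0)) [ 594.3 -100.9   74. ] [594.6 -99.2  74. ]
C (array([ 553.3, -266.9,   89.8]), np.float64(0.4)) [ 553.1 -267.9   91. ] [ 553.8 -266.1   91. ]
BE (array([ 448.2, -285.2,   33.7]), np.float64(0.0)) [ 448.4 -287.1   36. ] [ 448.9 -283.6   36. ]
BF (array([595.1,  56.7,  40.8]), np.float64(0.1)) [595.3  59.9  38. ] [594.4  55.5  38. ]
S (array([587.1, 283.4, 213.9]), np.float64(3.2))
wall side (495, 300) [ 369. -100.    0.]
wall side (495, 240) [ 346. -144.    0.]
wall side (330, 5) [ 365. -384.    0.]
scene (20, 600) [ 373. -317.    0.]
scene (50, 310) [ 369. -100.    0.]
scene (275, 20) [502. 188.  -0.]
0 [array([453.125 , 323.4375]), array([460.9375, 320.3125]), array([462.5  , 309.375])] [array([337.5   , 345.3125]), array([329.6875, 345.3125]), array([320.3125, 354.6875])]
200 [array([459.375 , 279.6875]), array([467.1875, 276.5625]), array([468.75  , 264.0625])] [array([332.8125, 279.6875]), array([323.4375, 279.6875]), array([312.5   , 289.0625])]
400 [array([467.1875, 225.    ]), array([475.   , 221.875]), array([478.125, 209.375])] [array([328.125 , 198.4375]), array([317.1875, 198.4375]), array([304.6875, 206.25  ])]
800 [array([489.0625,  65.625 ]), array([500. ,  62.5]), array([501.5625,  48.4375])] [array([310.9375, -42.1875]), array([296.875 , -42.1875]), array([279.6875, -37.5   ])]
```

The near row is A (441,-104,91), tall. B (594,-100,74) is the short tumbler and C (553,-267,91) is tall. The empty bowl is at (448.5,-285,36) and the full bowl at (595,58,38). A solid wall corner at (369,-100) blocks the straight line from the base to the empty bowl. I'll go over B high first and collect kinematic data on the way.

drive_tool:
  commands: "0.1 -0.1 0.3 0 0 0 0; 0.2 -0.3 0.1 0 0 0 0; 0.2 -0.3 0.1 0 0 0 0; 0.2 -0.3 0.1 0 0 0 0; 0.2 -0.3 0.1 0 0 0 0; 0.2 -0.3 0.1 0 0 0 0; 0.2 -0.3 0.1 0 0 0 0; 0.2 -0.3 0.1 0 0 0 0; 0.2 -0.3 0.1 0 0 0 0; 0.2 -0.3 0.1 0 0 0 0"

```text
time_s: 1.63
eef_pos: [392.0, 203.2, 369.0]
ee_rot: [0.0, 0.196, 0.981, 0.0]
force: [1.4, 0.4, -0.0]
grip_width: -0.003
grip_force: 0.0
```

```bash
cat >> h.py <<'E'
import json
def log():
    s=sense();open("log.jsonl","a").write(json.dumps([list(map(float,s["joints"])),list(map(float,s["eef_pos"])),list(map(float,s["ee_rot"]))])+"\n")
    print(round(s["time_s"],2),np.round(s["joints"],4).tolist(),np.round(s["eef_pos"],1),np.round(s["ee_rot"],4),round(s["grip_width"],2),np.round(s["force"],1),tips_ahead)
E
python3 -c "
from h import *
log()"
```

```text
1.63 [0.2116, 0.063, 1.4901, 0.0, 1.5878, -0.9654] [392.  203.2 369. ] [3.000e-04 1.956e-01 9.807e-01 1.000e-04] -0.0 [ 1.4  0.4 -0. ] 17.0
```

drive_tool:
  commands: "0.22 -0.33 0 0 0 0 0; 0.22 -0.33 0 0 0 0 0; 0.22 -0.33 0 0 0 0 0; 0.22 -0.33 0 0 0 0 0; 0.22 -0.33 0 0 0 0 0; 0.22 -0.33 0 0 0 0 0; 0.22 -0.33 0 0 0 0 0; 0.22 -0.33 0 0 0 0 0; 0.22 -0.33 0 0 0 0 0; 0.02 -0.04 0 0 0 0 0"

```text
time_s: 2.47
eef_pos: [593.3, -101.3, 365.8]
ee_rot: [-0.001, 0.198, 0.98, -0.0]
force: [-0.3, -0.4, -1.1]
grip_width: -0.001
grip_force: 0.0
```

```bash
python3 - <<'E'
from h import *
log()
p=capture("side");cv2.imwrite("pics/side1.png",cv2.resize(p["pixels"],(800,600),interpolation=cv2.INTER_CUBIC))
log()
E
```

```text
2.47 [-0.3632, 0.4523, 1.0005, -0.001, 1.6912, -1.5357] [ 593.3 -101.3  365.8] [-1.300e-03  1.979e-01  9.802e-01 -3.000e-04] -0.0 [-0.3 -0.4 -1.1] 17.0
2.52 [-0.3611, 0.4496, 1.0034, -0.0004, 1.6911, -1.5344] [592.5 -99.6 366.3] [-0.0013  0.1975  0.9803 -0.    ] 0.0 [ 0.3  0.4 -0.2] 17.0
```

View pics/side1.png

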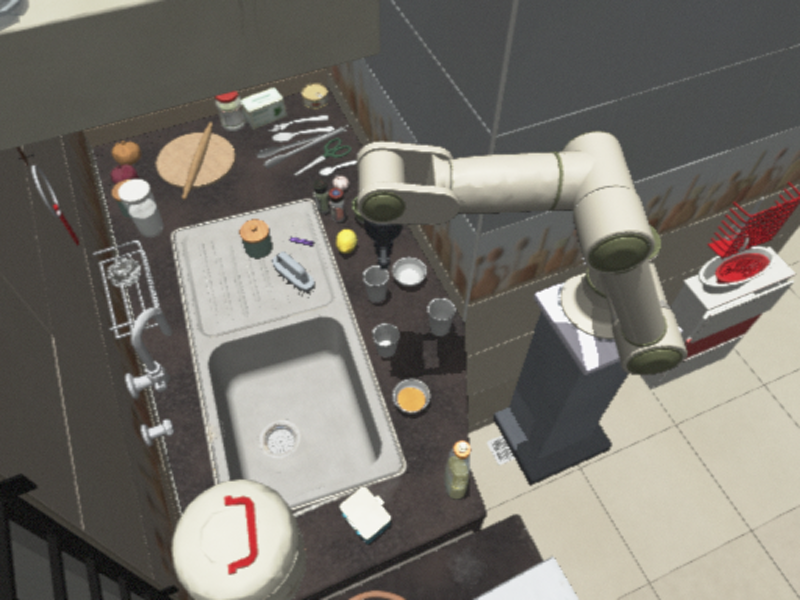

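Side view: the hand is high over the tumblers, and the forearm runs along the wall corner with clearance to spare. Next I'll point at the short tumbler.

drive_tool:
  commands: "0.02 -0.03 -0.2 0 0 0 0; 0 0 -0.3 0 0 0 0; 0 0 -0.3 0 0 0 0; 0 0 -0.3 0 0 0 0; 0 0 -0.3 0 0 0 0; 0 0 -0.3 0 0 0 0; 0 0 -0.3 0 0 0 0; 0 0 -0.2 0 0 0 0; 0 0 -0.1 0 0 0 0; 0 0 0 0 0 0 0; 0 0 0 0 0 0 0; 0 0 0 0 0 0 0"

```text
time_s: 3.52
eef_pos: [594.2, -99.2, 140.2]
ee_rot: [0.002, 0.195, 0.981, -0.0]
force: [-0.3, 0.1, 0.0]
grip_width: -0.001
grip_force: 0.0
```

```bash
python3 - <<'E'
from h import *
log()
p=capture("side");q=capture("scene")
k=lambda p,x,y:cv2.resize(p["pixels"][y:y+110,x:x+70],(382,600),interpolation=cv2.INTER_CUBIC)
cv2.imwrite("pics/b.png",np.hstack([k(p,215,120),k(q,235,130)]))
E
```

```text
3.52 [-0.3597, 0.5768, 1.3938, 0.0001, 1.1678, -1.537] [594.2 -99.2 140.2] [ 1.500e-03  1.955e-01  9.807e-01 -2.000e-04] -0.0 [-0.3  0.1  0. ] 17.0
```

View pics/b.png

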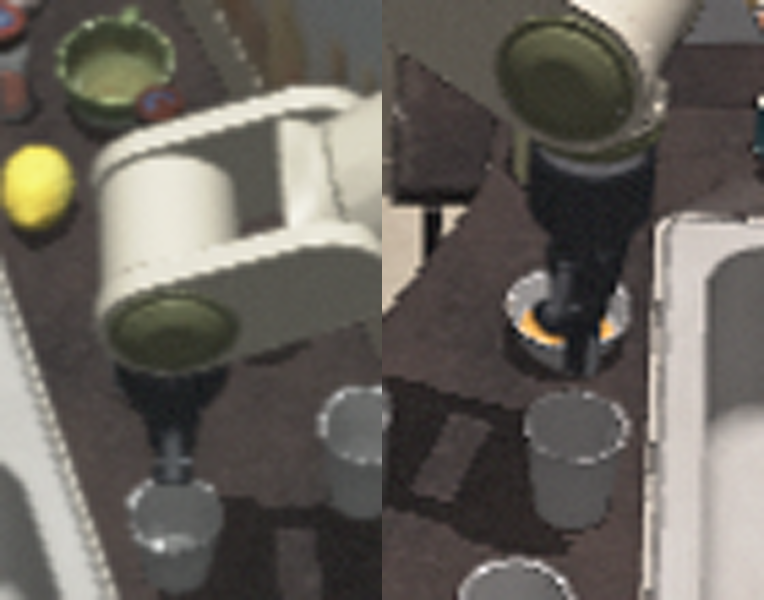

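The fingertips stand about 45 mm above the short tumbler's mouth, in the middle (side (175,485), scene (583,372) in the crop). I'll hold here.

drive_tool:
  commands: "0 0 -0.05 0 0 0 0; 0 0 0 0 0 0 0; 0 0 0 0 0 0 0; 0 0 0 0 0 0 0; 0 0 0 0 0 0 0; 0 0 0 0 0 0 0; 0 0 0 0 0 0 0; 0 0 0 0 0 0 0; 0 0 0 0 0 0 0; 0 0 0 0 0 0 0; 0 0 0 0 0 0 0; 0 0 0 0 0 0 0; 0 0 0 0 0 0 0; 0 0 0 0 0 0 0"

```text
time_s: 4.78
eef_pos: [593.5, -99.2, 133.3]
ee_rot: [0.0, 0.196, 0.981, -0.0]
force: [0.3, -0.6, -1.2]
grip_width: -0.001
grip_force: 0.0
```

drive_tool:
  commands: "0 0 0 0 0 0 0; 0 0 0 0 0 0 0; 0 0 0 0 0 0 0; 0 0 0 0 0 0 0; 0 0 0 0 0 0 0; 0 0 0 0 0 0 0; 0 0 0 0 0 0 0; 0 0 0 0 0 0 0; 0 0 0 0 0 0 0; 0 0 0 0 0 0 0; 0 0 0 0 0 0 0; 0 0 0 0 0 0 0; 0 0 0 0 0 0 0; 0 0 0 0 0 0 0; 0 0 0 0 0 0 0; 0 0 0 0 0 0 0"

```text
time_s: 6.12
eef_pos: [593.5, -99.2, 133.3]
ee_rot: [0.0, 0.196, 0.981, -0.0]
force: [-0.0, 0.7, 0.7]
grip_width: -0.001
grip_force: 0.0
```

drive_tool:
  commands: "0 0 0.2 0 0 0 0; 0 0 0.3 0 0 0 0; 0 0 0.3 0 0 0 0; 0 0 0.3 0 0 0 0; 0 0 0.3 0 0 0 0; 0 0 0.3 0 0 0 0; 0 0 0.3 -0.1 0 0 0; 0 0 0.2 -0.1 0 0 0; 0 0 0 -0.1 0 0 0; 0 0 0 -0.1 0 0 0; 0 0 0 -0.1 0 0 0; 0 0 0 -0.1 0 0 0"

```text
time_s: 7.12
eef_pos: [593.5, -99.1, 353.8]
ee_rot: [0.047, 0.19, 0.953, -0.231]
force: [0.5, -0.2, -0.7]
grip_width: -0.0
grip_force: 0.0
```

```bash
python3 - <<'E'
from h import *
log()
E
```

```text
7.12 [-0.1805, 0.4323, 1.1263, -0.4679, 1.4983, -1.3433] [593.5 -99.1 353.8] [ 0.0466  0.19    0.9532 -0.2307] -0.0 [ 0.5 -0.2 -0.7] 17.0
```

```bash
cat > kin.py <<'E'
from h import *
from scipy.optimize import least_squares
Rz=lambda t:R.from_euler("z",t).as_matrix();Ry=lambda t:R.from_euler("y",t).as_matrix()
def fk(q,P,full=False):
    a,off,h,L2,c,L3,w,d=P
    A=Rz(q[0]);F=Ry(q[1]+q[2]);sh=np.array([a,off,h]);el=sh+Ry(q[1])@[0,0,L2]
    W=el+F@[c,0,L3];H=F@Rz(q[3]);t=W+H@([0,w,0]+Ry(q[4])@[0,0,d])
    ro=A@H@Ry(q[4])@Rz(q[5])
    return (A@sh,A@el,A@W,A@(W+H@[0,w,0]),A@t,ro) if full else (A@t,ro)
D=[json.loads(l) for l in open("log.jsonl")]
st=[[0.954,.313,1.498,0,1.331,-.223],[201.456,484.816,248.294],None]
res=lambda P:np.r_[np.concatenate([fk(d[0],P)[0]-d[1] for d in D+[st]]),(P-P0)*1e-3]
P0=np.array([0,116.,180,450,0,400,0,250])
sol=least_squares(res,P0);P=sol.x
E
python3 - <<'E'
from kin import *
print(P.round(1),np.abs(sol.fun).max().round(2), np.linalg.svd(sol.jac)[1].round(3))
for d in D:
    T=R.from_matrix(fk(d[0],P)[1]).inv()*R.from_quat(np.array(d[2])[[1,2,3,0]]); print(T.as_rotvec().round(3))
E
```

```text
[2.000e-01 1.162e+02 2.011e+02 4.388e+02 3.890e+01 3.974e+02 0.000e+00
 2.382e+02] 0.19 [4.812 3.513 3.451 0.454 0.381 0.329 0.284 0.231]
[-0.    -0.     1.571]
[-0.    -0.     1.571]
[-0.    -0.     1.571]
[-0.    -0.     1.571]
[-0.    -0.     1.571]
```

```bash
cat > plan.py <<'E'
from kin import *
def ikW(W):
    a,off,h,L2,c,L3,w,d=P
    r=np.hypot(W[0],W[1]); q1=np.arctan2(W[1],W[0])-np.arcsin(off/r)
    x=np.sqrt(r*r-off*off)-a;z=W[2]-h;l3=np.hypot(L3,c);D_=np.hypot(x,z)
    cb=(D_*D_-L2**2-l3**2)/(2*L2*l3)
    if abs(cb)>1:return None
    b=np.arccos(cb); q3=b-np.arctan2(c,L3); q2=np.arctan2(x,z)-np.arctan2(l3*np.sin(b),L2+l3*cb)
    return q1,q2,q3
def wd(p): # distance to wall block x<369,y<-100
    return np.hypot(max(p[0]-369,0),max(p[1]+100,0)) if (p[0]>369 or p[1]>-100) else -min(369-p[0],-100-p[1])
def clear(tip,t):
    tcp=np.array(tip)-17*t;W=tcp-P[7]*t;q=ikW(W)
    if q is None:return None
    s,e,Wq,_,_,_=fk([*q,0,0,0],P,True)
    seg=lambda A,B:min(wd(A+(B-A)*k) for k in np.linspace(0,1,60))
    # tool vs other glasses: distance of hand axis to rim centre points
    hand=[tcp+(W-tcp)*k for k in np.linspace(0,1,30)]
    g=[min(np.linalg.norm(p-np.array(G)) for p in hand) for G in((441,-104,91),(553,-267,91))]
    return seg(e,W),seg(s,e),wd(W),np.array(g).round(),W.round(),np.round(q,2)
E
python3 - <<'E'
from plan import *
tip=(450,-283,82)
for tilt in(0,15,20,25,30,35,40,45):
    best=max(((c:=clear(tip,np.array([np.sin(np.radians(tilt))*np.cos(az),np.sin(np.radians(tilt))*np.sin(az),-np.cos(np.radians(tilt))]))) and (c[0],np.degrees(az).round(),c) for az in np.radians(np.arange(-260,0,5))),key=lambda b:b[0] if b else -1e9)
    print(tilt,best)
E
```

```text
0 (np.float64(-49.87212525256422), np.float64(-260.0), (np.float64(-49.87212525256422), np.float64(36.035850415488696), np.float64(81.0), array([179., 105.]), array([ 450., -283.,  337.]), array([-0.78,  0.49,  1.66])))
15 (np.float64(-20.034080323101293), np.float64(-135.0), (np.float64(-20.034080323101293), np.float64(54.24412589523995), np.float64(127.70437950906029), array([175., 100.]), array([ 497., -236.,  329.]), array([-0.66,  0.54,  1.61])))
20 (np.float64(-9.60866890149208), np.float64(-120.0), (np.float64(-9.60866890149208), np.float64(68.02192656610677), np.float64(124.6413385750476), array([169., 100.]), array([ 494., -207.,  322.]), array([-0.62,  0.52,  1.66])))
25 (np.float64(0.5732738216577786), np.float64(-125.0), (np.float64(0.5732738216577786), np.float64(70.59298979146769), np.float64(142.86085733806533), array([166.,  97.]), array([ 512., -195.,  313.]), array([-0.58,  0.56,  1.63])))
30 (np.float64(12.36590533032448), np.float64(-120.0), (np.float64(12.36590533032448), np.float64(79.12085043608906), np.float64(144.79936887736562), array([159.,  96.]), array([ 514., -172.,  303.]), array([-0.54,  0.56,  1.65])))
35 (np.float64(25.33319000530748), np.float64(-120.0), (np.float64(25.33319000530748), np.float64(83.74977634134146), np.float64(154.18762928425053), array([153.,  95.]), array([ 523., -156.,  291.]), array([-0.5 ,  0.59,  1.64])))
40 (np.float64(37.712310986308786), np.float64(-115.0), (np.float64(37.712310986308786), np.float64(91.72450069881084), np.float64(150.32535944896904), array([143.,  95.]), array([ 519., -134.,  277.]), array([-0.47,  0.6 ,  1.68])))
45 (np.float64(49.42554481870441), np.float64(-115.0), (np.float64(49.42554481870441), np.float64(95.51178294092615), np.float64(157.26225371466967), array([135.,  93.]), array([ 526., -119.,  262.]), array([-0.44,  0.63,  1.68])))
```

```bash
python3 - <<'E'
from plan import *
for tip in((450,-282,86),):
  for tilt in(45,50,55):
    for az in(-120,-110,-100,-90):
      T,A=np.radians([tilt,az]);t=np.array([np.sin(T)*np.cos(A),np.sin(T)*np.sin(A),-np.cos(T)])
      c=clear(tip,t);tcp=np.array(tip)-17*t
      body=[tcp-k*t for k in range(56,239,10)]
      gb=[min(np.linalg.norm(p-np.array(G)) for p in body) for G in((441,-104,91),(553,-267,91))]
      print(tilt,az,np.round(c[0]),c[3],np.round(gb),c[4],c[5])
E
```

```text
45 -120 50.0 [141.  92.] [141.  95.] [ 540. -126.  266.] [-0.44  0.64  1.63]
45 -110 50.0 [132.  97.] [132. 103.] [ 512. -112.  266.] [-0.44  0.59  1.72]
45 -100 45.0 [126. 101.] [126. 111.] [ 481. -104.  266.] [-0.45  0.54  1.82]
45 -90 36.0 [123. 103.] [123. 119.] [ 450. -102.  266.] [-0.48  0.5   1.91]
50 -120 60.0 [134.  90.] [134.  92.] [ 548. -113.  250.] [-0.41  0.68  1.62]
50 -110 61.0 [123.  96.] [123. 101.] [517. -98. 250.] [-0.41  0.63  1.72]
50 -100 57.0 [115. 100.] [115. 110.] [484. -89. 250.] [-0.42  0.57  1.83]
50 -90 47.0 [111. 103.] [111. 118.] [450. -87. 250.] [-0.45  0.52  1.93]
55 -120 69.0 [127.  88.] [127.  90.] [ 555. -101.  232.] [-0.39  0.72  1.61]
55 -110 71.0 [114.  95.] [114.  99.] [521. -86. 232.] [-0.38  0.66  1.72]
55 -100 67.0 [104. 100.] [104. 109.] [486. -76. 232.] [-0.39  0.61  1.83]
55 -90 58.0 [ 98. 103.] [ 99. 118.] [450. -73. 232.] [-0.42  0.56  1.94]
```

```bash
python3 - <<'E'
from plan import *
d=D[-1];Rc=R.from_quat(np.array(d[2])[[1,2,3,0]]);t1=Rc.apply([0,0,1])
T,A=np.radians([50,-110]);t=np.array([np.sin(T)*np.cos(A),np.sin(T)*np.sin(A),-np.cos(T)])
rv=np.cross(t1,t);rv*=np.arcsin(np.linalg.norm(rv))/np.linalg.norm(rv);print("rotvec units",rv/(np.pi/4))
Rt=R.from_rotvec(rv)*Rc
for z in (290,97):
  tcp=np.array([454.5,-269.8,z]);W=tcp-P[7]*t;q=ikW(W)
  M=(Rz(q[0])@Ry(q[1]+q[2])).T@Rt.as_matrix()@Rz(-np.pi/2)
  print(np.round(q,3),R.from_matrix(M).as_euler("ZYZ").round(3),np.round(clear(tcp+17*t,t)[0]),W)
print(t,fk(d[0],P,True)[2])
E
```

```text
rotvec units [-0.45582079  0.30783183 -0.15894109]
[-0.411  0.353  1.56 ] [-0.914  1.308 -1.227] 61.0 [516.9083651  -98.33442611 443.11038592]
[-0.411  0.626  1.722] [-1.064  1.065 -0.834] 61.0 [516.9083651  -98.33442611 250.11038592]
[-0.26200263 -0.71984631 -0.64278761] [593.24542167   9.86854459 565.59662348]
```

drive_tool:
  commands: "0 0 0 -0.091 0.062 -0.032 0; 0 0 0 -0.091 0.062 -0.032 0; -0.1 -0.1 0 -0.091 0.062 -0.032 0; -0.1 -0.1 0 -0.091 0.062 -0.032 0; -0.1 -0.1 0 -0.091 0.062 -0.032 0; -0.15 -0.2 -0.05 0 0 0 0; -0.15 -0.2 -0.05 0 0 0 0; -0.15 -0.2 -0.1 0 0 0 0; -0.15 -0.2 -0.1 0 0 0 0; -0.15 -0.2 -0.1 0 0 0 0; -0.15 -0.2 -0.1 0 0 0 0; -0.1 -0.1 -0.1 0 0 0 0; -0.09 -0.11 -0.04 0 0 0 0; 0 0 0 0 0 0 0; 0 0 0 0 0 0 0"

```text
time_s: 8.37
eef_pos: [454.3, -270.3, 289.5]
ee_rot: [-0.051, 0.21, 0.883, -0.418]
force: [-0.1, 0.1, -0.6]
grip_width: -0.003
grip_force: 0.0
```

```bash
python3 - <<'E'
from h import *
log()
p=capture("side");cv2.imwrite("pics/side2.png",cv2.resize(p["pixels"],(800,600),interpolation=cv2.INTER_CUBIC))
E
```

```text
8.37 [-0.4127, 0.3548, 1.5565, -0.9091, 1.3109, -1.23] [ 454.3 -270.3  289.5] [-0.0512  0.2096  0.8825 -0.4179] -0.0 [-0.1  0.1 -0.6] 17.0
```

View pics/side2.png

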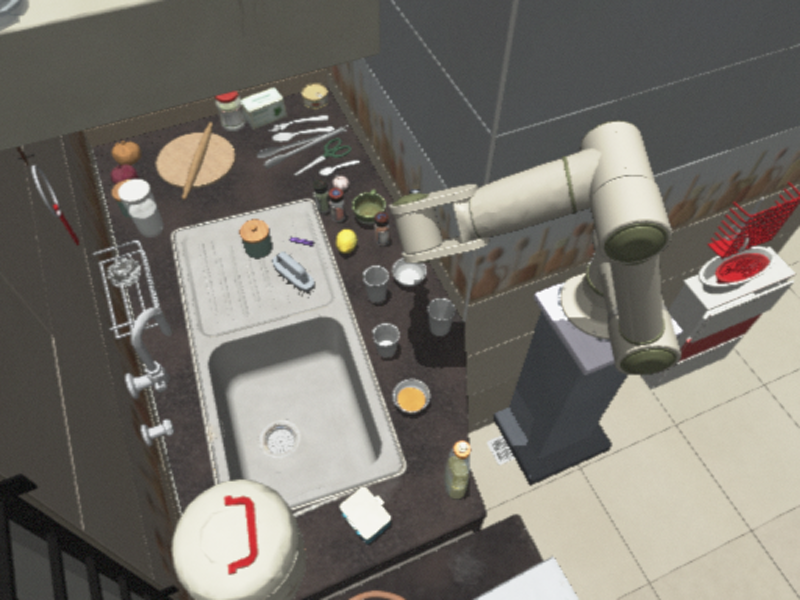

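The arm clears the wall corner with no force felt. The hand is hidden behind the wrist at (420,230), on its way to the bowl at (409,272). I'll descend straight down.

drive_tool:
  commands: "0 0 -0.2 0 0 0 0; 0 0 -0.25 0 0 0 0; 0 0 -0.25 0 0 0 0; 0 0 -0.25 0 0 0 0; 0 0 -0.25 0 0 0 0; 0 0 -0.25 0 0 0 0; 0 0 -0.2 0 0 0 0; 0 0 -0.15 0 0 0 0; 0 0 -0.1 0 0 0 0; 0 0 0 0 0 0 0; 0 0 0 0 0 0 0; 0 0 0 0 0 0 0"

```text
time_s: 9.42
eef_pos: [455.2, -270.2, 100.4]
ee_rot: [-0.05, 0.209, 0.882, -0.418]
force: [-0.4, -0.2, -0.4]
grip_width: 0.004
grip_force: 0.0
```

```bash
python3 - <<'E'
from h import *
log()
p=capture("side");q=capture("scene")
k=lambda p,x,y:cv2.resize(p["pixels"][y:y+110,x:x+70],(382,600),interpolation=cv2.INTER_CUBIC)
cv2.imwrite("pics/c.png",np.hstack([k(p,235,110),k(q,200,190)]))
tip=np.array(sense()["eef_pos"])+17*R.from_quat(np.array(sense()["ee_rot"])[[1,2,3,0]]).apply([0,0,1]);print(tip,proj(q,tip))
E
```

```text
9.42 [-0.4118, 0.6212, 1.717, -1.0546, 1.0695, -0.8468] [ 455.2 -270.2  100.4] [-0.0502  0.2093  0.8825 -0.4182] 0.0 [-0.4 -0.2 -0.4] 17.0
[ 450.50813939 -282.4665898    89.42657269] [226.64112978 243.38053518]
```

View pics/c.png

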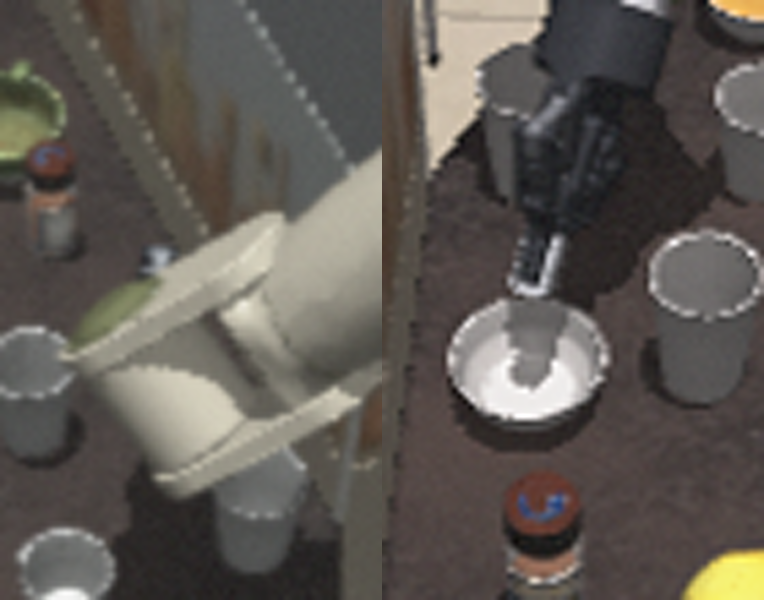

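The fingertips show at (530,290) in the scene crop. That matches the projection and puts them about 5 cm above the middle of the empty bowl. I'll lower a little and hold.

drive_tool:
  commands: "0 -0.01 -0.1 0 0 0 0; 0 0 0 0 0 0 0; 0 0 0 0 0 0 0; 0 0 0 0 0 0 0; 0 0 0 0 0 0 0; 0 0 0 0 0 0 0; 0 0 0 0 0 0 0; 0 0 0 0 0 0 0; 0 0 0 0 0 0 0; 0 0 0 0 0 0 0; 0 0 0 0 0 0 0; 0 0 0 0 0 0 0; 0 0 0 0 0 0 0; 0 0 0 0 0 0 0; 0 0 0 0 0 0 0"

```text
time_s: 10.77
eef_pos: [454.4, -271.2, 89.3]
ee_rot: [-0.051, 0.209, 0.883, -0.418]
force: [-0.7, 0.4, 0.4]
grip_width: 0.002
grip_force: 0.0
```

drive_tool:
  commands: "0 0 0 0 0 0 0; 0 0 0 0 0 0 0; 0 0 0 0 0 0 0; 0 0 0 0 0 0 0; 0 0 0 0 0 0 0; 0 0 0 0 0 0 0; 0 0 0 0 0 0 0; 0 0 0 0 0 0 0; 0 0 0 0 0 0 0; 0 0 0 0 0 0 0; 0 0 0 0 0 0 0; 0 0 0 0 0 0 0; 0 0 0 0 0 0 0; 0 0 0 0 0 0 0; 0 0 0 0 0 0 0; 0 0 0 0 0 0 0; 0 0 0 0 0 0 0"

```text
time_s: 12.18
eef_pos: [454.5, -271.2, 89.3]
ee_rot: [-0.051, 0.209, 0.883, -0.418]
force: [-0.3, -0.0, -0.5]
grip_width: -0.001
grip_force: 0.0
```

drive_tool:
  commands: "0 0 0.2 0 0 0 0; 0 0 0.3 0 0 0 0; 0 0 0.3 0 0 0 0; 0 0 0.3 0 0 0 0; 0 0 0.3 0 0 0 0; 0 0 0.3 0 0 0 0; 0 0 0.3 0 0 0 0; 0 0.1 0.2 0 0 0 0; 0.1 0.2 0.1 0 0 0 0; 0.15 0.2 0.1 0 0 0 0; 0.15 0.2 0.1 0 0 0 0; 0.15 0.2 0.1 0 0 0 0; 0.15 0.2 0.1 0.091 -0.062 0.032 0; 0.1 0.2 0.1 0.091 -0.062 0.032 0; 0.1 0.2 0.1 0.091 -0.062 0.032 0; 0.1 0.2 0.1 0.091 -0.062 0.032 0; 0 0.2 0 0.091 -0.062 0.032 0; 0 0.2 0 0.1 0 0 0; 0 0.2 0 0.1 0 0 0; 0 0.2 0 0.1 0 0 0"

```text
time_s: 13.85
eef_pos: [554.3, -20.0, 389.8]
ee_rot: [0.023, 0.194, 0.974, -0.113]
force: [-0.3, 0.3, -0.2]
grip_width: -0.005
grip_force: 0.0
```

```bash
python3 - <<'E'
from h import *
log()
a=capture("scene");b=capture("side")
k=lambda p,x,y:cv2.resize(p["pixels"][y:y+50,x:x+32],(384,600),interpolation=cv2.INTER_CUBIC)
cv2.imwrite("pics/s.png",np.hstack([k(a,250,105),k(b,278,270)]))
for p in(a,b):print([(x["position"],x["confidence"]) for x in boxes_of(p,"soap_bottle_top")[:2]])
E
```

```text
13.85 [-0.1485, 0.3332, 1.1257, -0.2298, 1.6453, -1.3473] [554.3 -20.  389.8] [ 0.0228  0.1941  0.9741 -0.1134] -0.01 [-0.3  0.3 -0.2] 17.0
[([264.6, 138.6], 0.79)]
[([290.3, 297.5], 0.68)]
```

View pics/s.png

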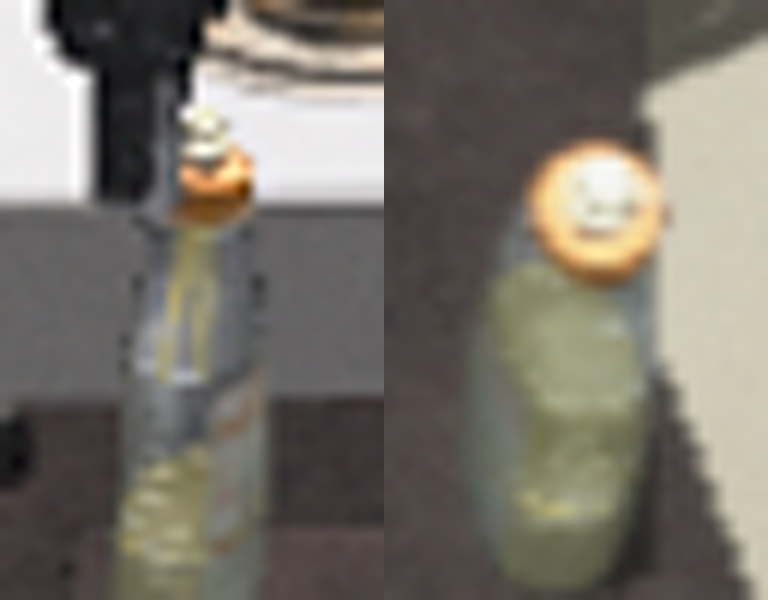

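The soap cap's white tip shows at (205,112) in the left half of the crop and (604,185) in the right half.

```bash
cat > t2.py <<'E'
import re
exec(open("tri.py").read().split("for n,u,v")[0])
u=np.array([250+205/12-.5,105+112/12-.5]);v=np.array([278+220/12-.5,270+185/12-.5])
print(tri(u,v),at_z(a,u,226),at_z(b,v,226))
d=json.loads(open("log.jsonl").readlines()[-1]);Rc=R.from_quat(np.array(d[2])[[1,2,3,0]])
t=Rc.apply([0,0,1]);rv=np.cross(t,[0,0,-1]);print(t,rv/(np.pi/4))
E
python3 t2.py
```

```text
(array([587.1, 287. , 226.8]), np.float64(3.7)) [585.35543197 289.35047024 226.        ] [588.76167637 286.56313364 226.        ]
[ 4.73157642e-04 -2.29794321e-01 -9.73239100e-01] [0.29258322 0.00060244 0.        ]
```

drive_tool:
  commands: "0.03 0.25 0 0.1 0 0 0; 0.03 0.25 0 0.1 0 0 0; 0.03 0.25 0 0.093 0 0 0; 0.03 0.3 0 0 0 0 0; 0.03 0.3 0 0 0 0 0; 0.03 0.3 0 0 0 0 0; 0.03 0.3 0 0 0 0 0; 0.03 0.3 0 0 0 0 0; 0.03 0.3 0 0 0 0 0; 0.03 0.3 0 0 0 0 0; 0.03 0.2 0 0 0 0 0; 0 0 0 0 0 0 0; 0 0 0 0 0 0 0; 0 0 0 0 0 0 0"

```text
time_s: 15.32
eef_pos: [587.7, 282.9, 389.0]
ee_rot: [0.001, 0.196, 0.981, -0.003]
force: [0.1, -1.2, 0.3]
grip_width: 0.002
grip_force: 0.0
```

```bash
python3 - <<'E'
from h import *
log()
E
```

```text
15.32 [0.2717, 0.6012, 0.7107, -0.0065, 1.8316, -0.9061] [587.7 282.9 389. ] [ 6.000e-04  1.960e-01  9.806e-01 -3.200e-03] 0.0 [ 0.1 -1.2  0.3] 17.0
```

drive_tool:
  commands: "0 0.05 -0.15 0 0 0 0; 0 0 -0.2 0 0 0 0; 0 0 -0.2 0 0 0 0; 0 0 -0.2 0 0 0 0; 0 0 -0.15 0 0 0 0; 0 0 -0.1 0 0 0 0; 0 0 0 0 0 0 0; 0 0 0 0 0 0 0; 0 0 0 0 0 0 0"

```text
time_s: 16.07
eef_pos: [587.9, 288.5, 290.8]
ee_rot: [0.002, 0.196, 0.981, -0.002]
force: [-0.5, 0.7, -0.8]
grip_width: 0.004
grip_force: 0.0
```

```bash
python3 - <<'E'
from h import *
log()
a=capture("scene");b=capture("side")
k=lambda p,x,y:cv2.resize(p["pixels"][y:y+75,x:x+48],(384,600),interpolation=cv2.INTER_CUBIC)
cv2.imwrite("pics/s2.png",np.hstack([k(a,245,70),k(b,270,230)]))
E
```

```text
16.07 [0.2797, 0.5967, 0.9648, -0.0054, 1.5794, -0.8968] [587.9 288.5 290.8] [ 0.0016  0.1959  0.9806 -0.0023] 0.0 [-0.5  0.7 -0.8] 17.0
```

View pics/s2.png

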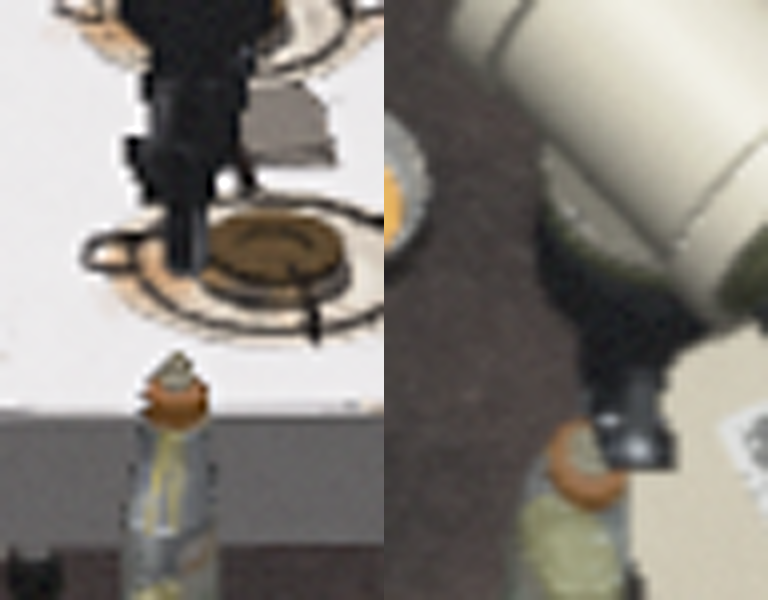

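In the scene crop the fingertips (187,272) stand over the cap tip (178,355), about 45 mm above it and roughly 3 mm off. I'll nudge and hold.

drive_tool:
  commands: "-0.02 -0.01 -0.03 0 0 0 0; 0 0 0 0 0 0 0; 0 0 0 0 0 0 0; 0 0 0 0 0 0 0; 0 0 0 0 0 0 0; 0 0 0 0 0 0 0; 0 0 0 0 0 0 0; 0 0 0 0 0 0 0; 0 0 0 0 0 0 0; 0 0 0 0 0 0 0; 0 0 0 0 0 0 0; 0 0 0 0 0 0 0; 0 0 0 0 0 0 0; 0 0 0 0 0 0 0; 0 0 0 0 0 0 0"

```text
time_s: 17.42
eef_pos: [585.4, 287.8, 286.3]
ee_rot: [0.001, 0.196, 0.981, -0.003]
force: [-1.1, 0.0, 0.3]
grip_width: -0.004
grip_force: 0.0
```

drive_tool:
  commands: "0 0 0 0 0 0 0; 0 0 0 0 0 0 0; 0 0 0 0 0 0 0; 0 0 0 0 0 0 0; 0 0 0 0 0 0 0; 0 0 0 0 0 0 0; 0 0 0 0 0 0 0; 0 0 0 0 0 0 0; 0 0 0 0 0 0 0; 0 0 0 0 0 0 0; 0 0 0 0 0 0 0; 0 0 0 0 0 0 0; 0 0 0 0 0 0 0; 0 0 0 0 0 0 0; 0 0 0 0 0 0 0; 0 0 0 0 0 0 0; 0 0 0 0 0 0 0"

```text
time_s: 18.83
eef_pos: [585.4, 287.8, 286.3]
ee_rot: [0.001, 0.196, 0.981, -0.003]
force: [-0.1, -0.0, 0.2]
grip_width: 0.0
grip_force: 0.0
```

drive_tool:
  commands: "0 0 0.2 0 0 0 0; 0 0 0.3 0 0 0 0; 0 0 0.3 0 0 0 0; 0 0 0.3 0 0 0 0; -0.2 0.1 0 0 0 0 0; -0.3 0.15 0 0 0 0 0; -0.3 0.15 0 0 0 0 0; -0.3 0.15 0 0 0 0 0; -0.3 0.15 0 0 0 0 0; -0.3 0.15 0 0 0 0 0; -0.3 0.15 0 0 0 0 0; -0.3 0.15 0 0 0 0 0; -0.3 0.15 0 0 0 0 0; -0.3 0.15 0 0 0 0 0; -0.3 0.15 0 0 0 0 0; -0.3 0.1 0 0 0 0 0; 0 0 0 0 0 0 0; 0 0 0 0 0 0 0; 0 0 0 0 0 0 0; 0 0 0 0 0 0 0"

```text
time_s: 20.5
eef_pos: [236.4, 457.5, 396.2]
ee_rot: [0.001, 0.196, 0.981, -0.003]
force: [-0.0, 0.1, -0.5]
grip_width: 0.003
grip_force: 0.0
```

```bash
python3 - <<'E'
from h import *
log();print(np.abs(sense()["dq"]).max())
print(finish_job())
E
```

```text
20.5 [0.8678, 0.2382, 1.2182, -0.0037, 1.6896, -0.3083] [236.4 457.5 396.2] [ 6.000e-04  1.963e-01  9.805e-01 -2.800e-03] 0.0 [-0.   0.1 -0.5] 17.0
0.007461925858762392
the job is handed in; nothing more can be done
None
```

I pointed at the short tumbler, the empty bowl and the soap cap tip in that order, over 2 s each and about 4–5 cm above, then drew the hand away and handed in at 20.5 s with no contact felt; at the bowl the hand leaned about 50° from vertical to get round the wall.

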